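# Dress the cheese counter: three round cheeses onto their stands

## Task

Put the three whole round cheeses on display, label up, each in the middle of its own wooden stand: the largest cheese on the lowest, broadest stand, the middle-sized one on the middle stand, and the smallest on the tallest, narrowest stand. Leave the cut wedge, the rectangular block of cheese and the jar standing where they are.

Things in the scene. Friction and masses are not known exactly. Their poses are not given: they have to be found in the camera images.
- cheese_large: a whole round cheese in yellow wax with a plain round paper label on top (the same look as the other two, only the size differs): an upright-axis disc 60 mm in diameter and 36 mm high, about 110 g, loose on the counter. The largest. Origin: centre of its underside; z up through the label.
- cheese_medium: a whole round cheese in yellow wax with a plain round paper label on top (the same look as the other two, only the size differs): an upright-axis disc 48 mm in diameter and 32 mm high, about 65 g, loose on the counter. The middle-sized one. Origin: centre of its underside; z up through the label.
- cheese_small: a whole round cheese in yellow wax with a plain round paper label on top (the same look as the other two, only the size differs): an upright-axis disc 36 mm in diameter and 28 mm high, about 35 g, loose on the counter. The smallest. Origin: centre of its underside; z up through the label.
- stand_low: a plain round wooden display stand, a solid disc with a flat top, 100 mm in diameter and 12 mm high, fixed to the counter. The lowest and broadest. Origin: centre of its underside on the counter, so its top is 12 mm above the origin; z up.
- stand_middle: a plain round wooden display stand, a solid disc with a flat top, 84 mm in diameter and 28 mm high, fixed to the counter. The middle one in height and breadth. Origin: centre of its underside on the counter, so its top is 28 mm above the origin; z up.
- stand_tall: a plain round wooden display stand, a solid disc with a flat top, 68 mm in diameter and 44 mm high, fixed to the counter. The tallest and narrowest. Origin: centre of its underside on the counter, so its top is 44 mm above the origin; z up.
- cheese_wedge: a cut wedge of pale cheese, lying flat, loose, to be left alone: 80 mm long (x) from its narrow tip at -x to the yellow rind at +x, up to 50 mm wide (y), 34 mm high. Origin: middle of its length on the underside; z up.
- cheese_block: a rectangular block of pale cheese with rind on one short end, loose, to be left alone: 75 mm (x) by 45 mm (y) by 36 mm high. Origin: centre of its underside; z up.
- jam_jar: a small closed jam jar with a metal lid and a blank paper label, standing upright, loose, to be left alone: 56 mm in diameter, 60 mm high. Origin: centre of its underside; z up.
Not all that is in view belongs to the job. What is shaped like the stand_low but green or yellow is not meant.

How it is judged:
At the end, for the whole second after the job is handed in: Each round cheese stands label up (within 0.12 rad) on its own stand (large on low, medium on middle, small on tall), underside within 4 mm of its top, centres within 12 mm, released and at rest; wedge, block and jar are within 20 mm of where they began (horizontal distance between cheese_large and stand_low below 0.012 m and z of cheese_large in the frame of stand_low between 0.008 and 0.016 m and angle between each of cheese_large, cheese_medium, cheese_small's own z axis and vertical below 0.12 rad and linear speed of each of cheese_large, cheese_medium, cheese_small below 0.02 m/s and angular speed of each of cheese_large, cheese_medium, cheese_small below 0.3 rad/s and horizontal distance between cheese_medium and stand_middle below 0.012 m and z of cheese_medium in the frame of stand_middle between 0.024 and 0.032 m and horizontal distance between cheese_small and stand_tall below 0.012 m and z of cheese_small in the frame of stand_tall between 0.04 and 0.048 m and distance of each of cheese_wedge, cheese_block, jam_jar from where it was at the start of the episode below 0.02 m); the robot touches nothing.
It fails at once if the wedge, the block or the jar is shifted by more than 20 mm (distance of any of cheese_wedge, cheese_block, jam_jar from where it was at the start of the episode above 0.02 m).
It fails at once if the wedge, the block or the jar is tipped over (angle between any of cheese_wedge, cheese_block, jam_jar's own z axis and vertical above 0.5 rad).
It also fails if it takes over 88 s, if anything falls off the work surface, if the arm or the gripper's body presses on something with over 40 N, if the wrist force passes 120 N, or if a joint passes its speed limit or range.

## Robot

A 7-joint arm with a two-finger parallel gripper is mounted at the origin on the work surface. World frame = base frame: x ahead of the robot, y to its left, z up, the work surface at z = 0. Lengths are in m, angles in rad, forces in N, time in s.
With the tool pointing down it reaches from about 0.35 to 0.9 m from the base axis. Payload 19.9 kg.
Tool frame: the origin (TCP) lies between the finger pads; the fingertips stand 19 mm ahead of it and the grasp point (between the pads) is the TCP; z points along the fingers, y is the line along which they close (so a half turn about z gives the same grasp; the last joint's range is limited). The gripper opens to 94 mm and grips with 3 to 60 N. Pads are 16 mm wide; open, the fingers measure 119 mm over their backs; the gripper's body (75 mm by 177 mm) begins 78 mm behind the grasp point.
Start: joints at [-1.188, 0.417, -0.01, 1.614, 0.005, 1.111, -0.053], TCP at [0.258, 0.569, 0.224] pointing down, gripper open.
Joint ranges: [-2.81, 2.81], [-0.39, 2.02], [-1.27, 1.25], [0.06, 2.57], [-1.19, 4.33], [0.19, 2], [-2.82, 2.82]. Speed limits (rad/s): [1.89, 1.89, 2.39, 2.39, 3.01, 3.01, 3.01].

## Interface

Orientations are given as a 3x3 rotation matrix whose columns are the frame's x, y, z axes.
In Python, from rig import robot gives the robot as it stands. Calls block until the motion is done:
- robot.move_ptp(position, orientation): joint-space move of the TCP to a pose.
- robot.move_linear(position, velocity=0.15, frame=None, threshold=None): straight line of the TCP; frame=None keeps the orientation; velocity is the mean speed in m/s. With threshold (N) it stops when the force on the tool has changed by that much, and returns True; else False.
- robot.goto_joints(angles): joint-space move.
- robot.gripper_to(opening): finger opening in m; the grip force is fixed at half the most; returns when the fingers have stopped.
- robot.pause(seconds).
- robot.ik(position, orientation): joint angles nearest the present ones, or None.
- robot.get_state(): the state.
- robot.grab_frame(name): name is "scene" or "top" or "wrist"; returns the picture (400x640x3 uint8, red, green, blue); there is no depth.
- robot.camera_info(name): a dict with "fx", "fy", "cx", "cy" (pixels), "rvec" (rotation vector, rad) and "tvec" (3), from world to camera coordinates, as OpenCV has them. Camera axes: x right, y down, z forward; pixel columns grow to the right and rows downward; lengths in m; the calibration is good to about 2 mm. A picture is of the moment at which its call begins: read the wrist's pose just before it. camera_info takes no time and is no camera call; for the wrist camera it gives the pose at the moment of the call.
A pose or a line that the arm cannot do raises robot.PlanningError and nothing moves.
- robot.sign_off(): hands the job in; it is judged then, once.
The state is a dict: "time": time; "qpos": joint angles; "joint_vel": joint speeds; "effort": joint torques, N m; "ee_pos": TCP position; "tool_rot": TCP orientation; "force": force on the tool from outside, world axes, zero at the start; "moment": the same for the moment, N m; "opening": finger opening in m; "grasp_force": force on a finger pad.
Only numpy, scipy, OpenCV 4.12 (cv2) and the standard library are available. Lean on these libraries where they do the work, as an engineer would, in place of code of your own. Each camera call takes 0.05 s, during which the arm holds its last target. There are 200 camera calls.

## Working session

There is one attempt and no reset: what is moved stays moved. The work goes in short steps, each a Python script; the robot and the scene stay as the last script left them, time stands still between calls to the robot, and variables do not carry over. Pictures are saved under pics/ and viewed, at most 14 in all, crops included, and the job is handed in when it is done.

```bash
ls; mkdir -p pics
python3 - <<'E'
from rig import robot
import cv2
for n in ("top","scene"):
    cv2.imwrite(f"pics/{n}0.png",robot.grab_frame(n)[:,:,::-1]); print(n,robot.camera_info(n))
E
```

```text
pics
top {'fx': 488.84773702297855, 'fy': 488.84773702297855, 'cx': 318.2903469643941, 'cy': 198.00276098319142, 'rvec': array([ 2.14900203, -2.08989516,  0.20742682]), 'tvec': array([-0.01924012,  0.56451429,  1.17624798])}
scene {'fx': 462.393063874943, 'fy': 462.393063874943, 'cx': 322.4586252424441, 'cy': 201.2422648854894, 'rvec': array([ 1.3759517 ,  1.96728191, -0.98458589]), 'tvec': array([ 0.19737159, -0.28291804,  2.003561  ])}
```

View pics/top0.png

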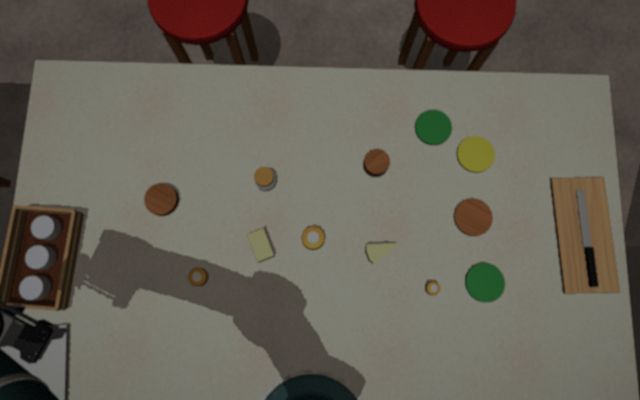

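View pics/scene0.png

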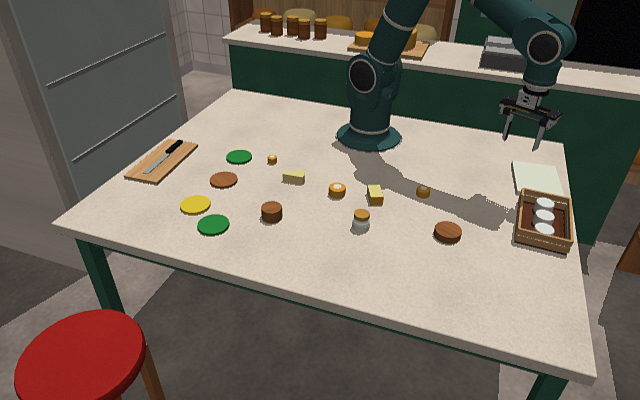

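The top view is mirrored to the robot: up is +x, left is +y.
- **Stands:** middle at (162,199), tall at (376,162), low at (473,217).
- **Cheeses:** large at (313,237), medium at (198,277) in the arm's shadow, small at (433,287).
- **Obstacles:** jar at (264,177), block at (261,244), wedge at (381,251).

Next I'll fit cylinder silhouettes to the colour blobs.

```bash
cat > h.py <<'E'
import numpy as np, cv2
from scipy.optimize import least_squares
from rig import robot
# name: diameter, base z, height
D={'large':(.060,0,.036),'medium':(.048,0,.032),'small':(.036,0,.028),
   'low':(.100,0,.012),'middle':(.084,0,.028),'tall':(.068,0,.044)}
def proj(ci,P):
    K=np.array([[ci['fx'],0,ci['cx']],[0,ci['fy'],ci['cy']],[0,0,1.]])
    return cv2.projectPoints(np.float64(P),ci['rvec'],ci['tvec'],K,None)[0].reshape(-1,2)
def cyl(ci,xy,d,z,h):
    a=np.linspace(0,2*np.pi,60,endpoint=False)
    c=np.c_[xy[0]+d/2*np.cos(a),xy[1]+d/2*np.sin(a)]
    p=proj(ci,np.r_[np.c_[c,0*a+z],np.c_[c,0*a+z+h]])
    return cv2.convexHull(p.astype(np.float32))
def cen(c):
    m=cv2.moments(c); return np.array([m['m10'],m['m01']])/m['m00'],m['m00']
def blob(im,seed,S=8,sat=95,win=40):
    """hull of the saturated blob nearest to seed, pixel centres at integers"""
    big=cv2.resize(im,None,fx=S,fy=S,interpolation=cv2.INTER_CUBIC)
    hsv=cv2.cvtColor(big,cv2.COLOR_RGB2HSV)
    m=np.uint8(hsv[...,1]>sat)
    m[:, :max(0,int((seed[0]-win)*S))]=0; m[:,int((seed[0]+win)*S):]=0
    m[:max(0,int((seed[1]-win)*S))]=0; m[int((seed[1]+win)*S):]=0
    cs=[c for c in cv2.findContours(m,cv2.RETR_EXTERNAL,cv2.CHAIN_APPROX_NONE)[0] if cv2.contourArea(c)>40*S*S]
    c=min(cs,key=lambda c:np.hypot(*(cen(c)[0]/S-seed)))
    return (cv2.convexHull(c).astype(np.float32)+.5)/S-.5
def locate(ci,hull,name,z=None):
    d,z0,h=D[name]; z0=z0 if z is None else z
    t,A=cen(hull)
    r=least_squares(lambda q:cen(cyl(ci,q,d,z0,h))[0]-t,[.55,0.],x_scale=.1,diff_step=1e-3)
    return r.x,A/cen(cyl(ci,r.x,d,z0,h))[1]
E
python3 - <<'E'
from h import *
im=cv2.cvtColor(cv2.imread('pics/top0.png'),cv2.COLOR_BGR2RGB); ci=robot.camera_info('top')
seeds=dict(large=(313,237),medium=(198,277),small=(433,287),low=(473,217),middle=(162,199),tall=(376,162))
v=cv2.resize(im,None,fx=4,fy=4,interpolation=cv2.INTER_CUBIC)[:,:,::-1].copy()
tiles=[]
for n,s in seeds.items():
    b=blob(im,s); xy,r=locate(ci,b,n); print(n,xy.round(4),'area ratio',round(r,3),cen(b)[0].round(1), 'reach',np.hypot(*xy).round(3))
    for c,col in((b,(255,0,0)),(cyl(ci,xy,*D[n]),(0,0,255))): cv2.polylines(v,[np.int32(c*4+2)],True,col,1)
    x,y=s; tiles.append(v[4*(y-30):4*(y+30),4*(x-30):4*(x+30)])
cv2.imwrite('pics/fit.png',np.vstack([np.hstack(tiles[:3]),np.hstack(tiles[3:])]))
for p in((264,177),(261,244),(381,251)):   # rough obstacles at z~.03
    K=least_squares(lambda q:proj(ci,[[q[0],q[1],.03]])[0]-p,[.5,0]); print(p,K.x.round(3))
E
```

```text
large [0.4691 0.0077] area ratio 0.907 [312.8 237.2] reach 0.469
medium [0.3627 0.2946] area ratio 0.857 [197.5 276.5] reach 0.467
small [ 0.3518 -0.2961] area ratio 0.793 [432.3 287.4] reach 0.46
low [ 0.5364 -0.4066] area ratio 0.91 [472.8 216.7] reach 0.673
middle [0.559  0.4051] area ratio 0.886 [160.9 198.9] reach 0.69
tall [ 0.6711 -0.1521] area ratio 0.843 [376.  162.1] reach 0.688
(264, 177) [0.621 0.139]
(261, 244) [0.447 0.138]
(381, 251) [ 0.438 -0.165]
```

View pics/fit.png

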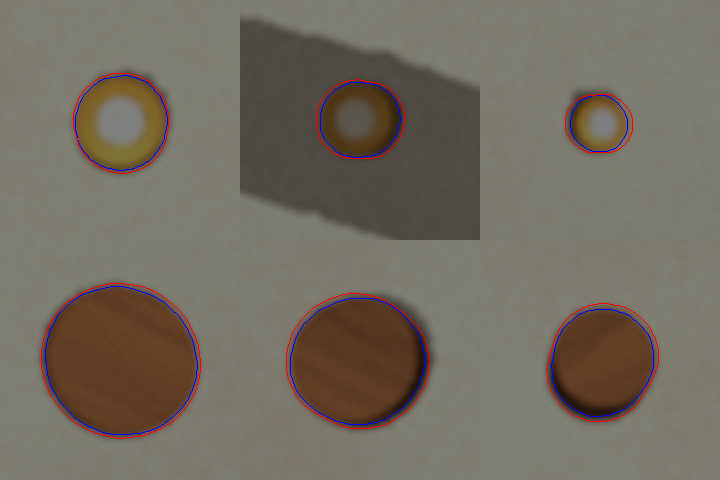

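The fits overlay the objects well and their sizes are consistent. The small cheese is about 1 px off. I'll hover over each one and refine with the wrist camera, starting with the medium cheese.

```bash
cat >> h.py <<'E'
X=dict(large=[.4691,.0077],medium=[.3627,.2946],small=[.3518,-.2955],low=[.5364,-.4066],middle=[.559,.4051],tall=[.6711,-.1521])
def R(a): # tool down, closing axis at angle a from world x
    y=np.array([np.cos(a),np.sin(a),0]); z=np.array([0,0,-1.]); return np.c_[np.cross(y,z),y,z]
def look(n,sat=95,fn=None):
    ci=robot.camera_info('wrist'); im=robot.grab_frame('wrist')
    s=cen(cyl(ci,X[n],*D[n]))[0]
    if fn: 
        v=im[:,:,::-1].copy(); cv2.polylines(v,[np.int32(cyl(ci,X[n],*D[n]))],True,(0,0,255)); cv2.imwrite(fn,v)
    b=blob(im,s,2,sat,150); xy,r=locate(ci,b,n)
    print(n,'seed px',s.round(),'wrist xy',xy.round(4),'vs',X[n],'ratio',round(r,3)); return xy
E
python3 - <<'E'
from h import *
s=robot.get_state(); print(s['tool_rot'].round(2),s['time'])
for n in X:
    print(n,[(round(a,2),None if (q:=robot.ik(X[n]+[.22],R(a))) is None else q.round(2)[[0,6]]) for a in(0,np.pi/2,np.pi,-np.pi/2)])
E
```

```text
[[-0.91  0.41 -0.  ]
 [ 0.41  0.91 -0.  ]
 [-0.   -0.   -1.  ]] 0.1
large [(0, array([-0.62,  0.02])), (1.57, array([-0.49,  1.57])), (3.14, array([0.86, 2.79])), (-1.57, array([-0.79, -1.5 ]))]
medium [(0, array([-1.03, -0.7 ])), (1.57, array([-0.77,  0.83])), (3.14, array([-0.57,  2.36])), (-1.57, array([-1.24, -2.23]))]
small [(0, array([-0.18,  0.8 ])), (1.57, array([0.97, 2.15])), (3.14, array([-0.33, -2.27])), (-1.57, array([-0.18, -0.77]))]
low [(0, array([0.07, 0.96])), (1.57, array([-0.04,  2.66])), (3.14, array([-0.06, -2.04])), (-1.57, array([ 0.06, -0.6 ]))]
middle [(0, array([-0.88, -0.55])), (1.57, array([-0.69,  0.91])), (3.14, array([-0.49,  2.36])), (-1.57, array([-1.06, -1.99]))]
tall [(0, array([-0.29,  0.49])), (1.57, array([-0.2 ,  1.99])), (3.14, array([-0.46, -2.46])), (-1.57, array([-0.33, -1.03]))]
```

Run:
```python
from h import *
robot.move_ptp(X['medium']+[.2],R(0))
look('medium',fn='pics/w1.png'); print(robot.get_state()['time'],robot.get_state()['ee_pos'].round(3))
```

```text
medium seed px [322. 189.] wrist xy [0.3651 0.2971] vs [0.3627, 0.2946] ratio 0.896
1.2833 [0.362 0.296 0.2  ]
```

View pics/w1.png

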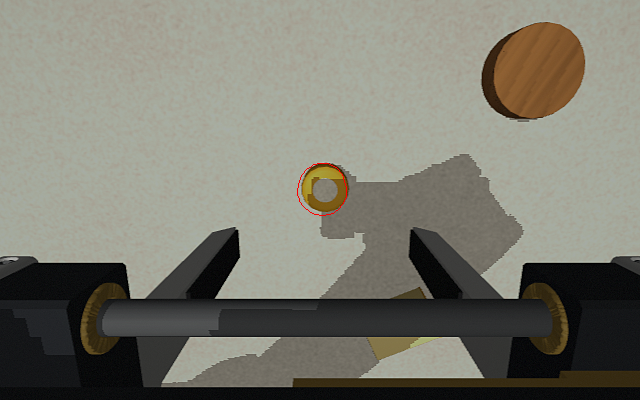

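The wrist view shows the medium cheese at (325,188), within 3 mm of the predicted ring. I'll pick and place it now.

```bash
cat >> h.py <<'E'
Z=dict(large=.025,medium=.023,small=.023)
def go(c,st):
    xy=look(c); d=D[c][0]
    assert np.hypot(*(xy-X[c]))<.007
    robot.move_linear([*xy,Z[c]],.2)
    robot.gripper_to(d-.01); s=robot.get_state(); print('grip',s['opening'],s['grasp_force'])
    robot.move_linear([*xy,.2],.25)
    robot.move_ptp([*X[st],.2],R(0)); s=robot.get_state(); print('held',s['opening'],s['grasp_force'],s['time'])
    t=look(st,fn=f'pics/w_{st}.png')
    if np.hypot(*(t-X[st]))>.008: print('STOP: stand mismatch'); return
    t=(t+X[st])/2; top=D[st][2]; z=Z[c]+top
    robot.move_linear([*t,z+.03],.25)
    print('contact',robot.move_linear([*t,z-.001],.03,threshold=3)); s=robot.get_state(); print(s['ee_pos'].round(4),t,z)
    robot.gripper_to(min(.094,d+.03))
    robot.move_linear([*t,.2],.2); print('time',robot.get_state()['time'])
E
python3 - <<'E'
from h import *
go('medium','middle'); cv2.imwrite('pics/after1.png',robot.grab_frame('wrist')[:,:,::-1])
E
```

```text
medium seed px [322. 190.] wrist xy [0.3651 0.2971] vs [0.3627, 0.2946] ratio 0.894
grip 0.04702736609675378 30.000442965247203
held 0.0474643842966166 29.99983294517733 4.9
middle seed px [323. 187.] wrist xy [0.56   0.3637] vs [0.559, 0.4051] ratio 2.39
STOP: stand mismatch
```

View pics/after1.png

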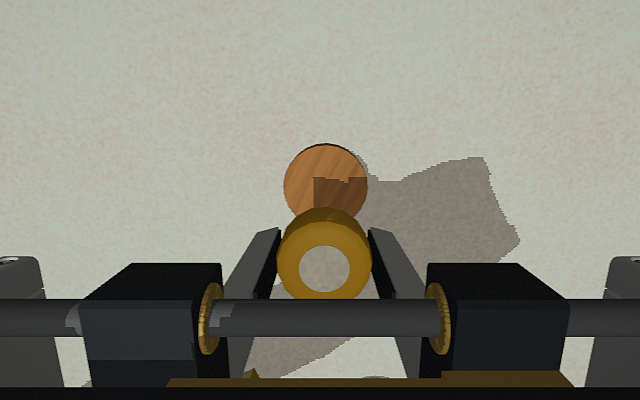

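The held cheese, at (325,260), overlaps the stand in this view, so the blob merged. I'll look from 70 mm short of the stand instead.

```bash
python3 - <<'E'
s=open('h.py').read()
a=s.index("def go("); b=s.index("    robot.move_ptp([*X[st]")
s=s[:b]+"    put(c,st)\ndef put(c,st):\n    d=D[c][0]\n"+s[b:].replace("[*X[st],.2]","[X[st][0],X[st][1]-.07,.2]")
open('h.py','w').write(s)
E
python3 - <<'E'
from h import *
put('medium','middle'); cv2.imwrite('pics/after2.png',np.hstack([cv2.resize(robot.grab_frame('wrist'),(400,250)),cv2.resize(cv2.cvtColor(cv2.imread('pics/w_middle.png'),4),(400,250))])[:,:,::-1])
E
```

```text
held 0.047085831345372295 29.999958185653668 5.3833
middle seed px [322. 114.] wrist xy [0.5608 0.4069] vs [0.559, 0.4051] ratio 0.969
contact True
[0.5598 0.4058 0.0511] [0.55991086 0.40598021] 0.051000000000000004
time 8.625
```

View pics/after2.png

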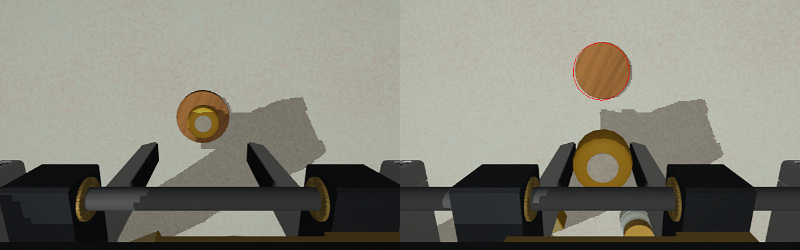

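The medium cheese sits on its stand. I'll check its centring using the white label's centroid, then hover over the large cheese.

```bash
cat >> h.py <<'E'
def check(c,st,cam):
    ci=robot.camera_info(cam); im=robot.grab_frame(cam); z=D[st][2]+D[c][2]
    p=proj(ci,[[*X[st],z]])[0]; h=cyl(ci,X[st],D[c][0],D[st][2],D[c][2])
    S=4; big=cv2.resize(im,None,fx=S,fy=S,interpolation=cv2.INTER_CUBIC)
    k=np.zeros(big.shape[:2],np.uint8); cv2.fillPoly(k,[np.int32(h*S)],1)
    m=k*np.uint8(cv2.cvtColor(big,cv2.COLOR_RGB2HSV)[...,1]<80)
    t,A=cen(np.vstack(cv2.findContours(m,0,1)[0])) if 0 else ((np.argwhere(m)[:,::-1].mean(0)+.5)/S-.5,m.sum()/S/S)
    q=least_squares(lambda q:proj(ci,[[*q,z]])[0]-t,X[st]).x
    print(cam,c,'label px',t.round(1),'expected',p.round(1),'area',A,'offset mm',((q-X[st])*1e3).round(1))
E
python3 - <<'E'
from h import *
check('medium','middle','wrist')
robot.gripper_to(.09)
robot.move_ptp(X['large']+[.2],R(0)); check('medium','middle','top'); look('large',fn='pics/w_large.png')
E
```

```text
wrist medium label px [324.7 197.5] expected [322.2 197.5] area 543.9375 offset mm [ 2.3 -0.1]
top medium label px [156.3 195.5] expected [155.4 195.4] area 75.375 offset mm [-0.1 -2.2]
large seed px [322. 190.] wrist xy [0.4708 0.0109] vs [0.4691, 0.0077] ratio 0.919
```

The medium cheese is centred to about 2 mm. Next are the large and small cheeses.

Run:
```python
from h import *
go('large','low')
check('large','low','wrist')
robot.gripper_to(.08)
robot.move_ptp(X['small']+[.2],R(0)); check('large','low','top'); look('small',fn='pics/w_small.png')
```

```text
large seed px [322. 190.] wrist xy [0.4708 0.0109] vs [0.4691, 0.0077] ratio 0.919
grip 0.05958215040326046 30.001271408982575
held 0.05926743844896168 29.999769176356494 15.0583
low seed px [321. 116.] wrist xy [ 0.5383 -0.4039] vs [0.5364, -0.4066] ratio 0.971
contact True
[ 0.5372 -0.4051  0.0373] [ 0.53737157 -0.40525955] 0.037000000000000005
time 18.4
wrist large label px [324.4 195.6] expected [321.9 196.5] area 787.875 offset mm [2.4 0.8]
top large label px [478.6 214. ] expected [477.9 214. ] area 116.375 offset mm [ 0.2 -1.8]
small seed px [321. 186.] wrist xy [ 0.3536 -0.2927] vs [0.3518, -0.2955] ratio 0.868
```

View pics/w_small.png

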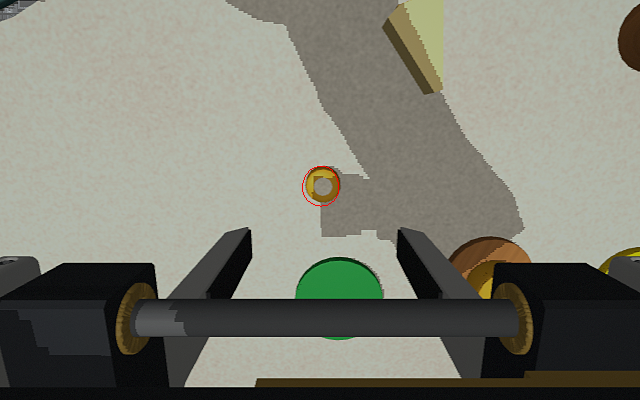

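The small cheese is at (323,184), with nothing near the fingers. The large cheese is centred to about 2 mm.

Run:
```python
from h import *
go('small','tall')
check('small','tall','wrist'); s=robot.get_state()
robot.move_ptp([.4,.25,.3],R(0))
for c,st in(('small','tall'),('large','low'),('medium','middle')): check(c,st,'top')
cv2.imwrite('pics/end.png',robot.grab_frame('top')[:,:,::-1]);cv2.imwrite('pics/end2.png',cv2.resize(robot.grab_frame('scene')[100:300,80:580],None,fx=1.6,fy=1.6)[:,:,::-1])
```

```text
small seed px [321. 186.] wrist xy [ 0.3536 -0.2927] vs [0.3518, -0.2955] ratio 0.868
grip 0.03485564592096135 30.00046499480959
held 0.035094418760332514 29.99980457156198 23.7583
tall seed px [323. 114.] wrist xy [ 0.6723 -0.1494] vs [0.6711, -0.1521] ratio 0.959
contact True
[ 0.6715 -0.1507  0.0671] [ 0.67167986 -0.15073232] 0.067
time 26.8667
wrist small label px [324.5 201.2] expected [322.3 202.3] area 329.75 offset mm [1.9 1. ]
top small label px [378.8 157.2] expected [378.3 157.1] area 41.6875 offset mm [-0.3 -1.3]
top large label px [478.6 214. ] expected [477.9 214. ] area 116.5625 offset mm [ 0.2 -1.8]
top medium label px [154.7 198. ] expected [155.4 195.4] area 246.3125 offset mm [-6.6  1.1]
```

View pics/end.png

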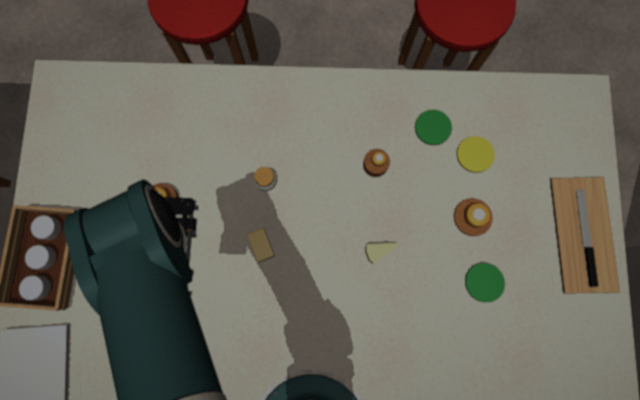

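View pics/end2.png

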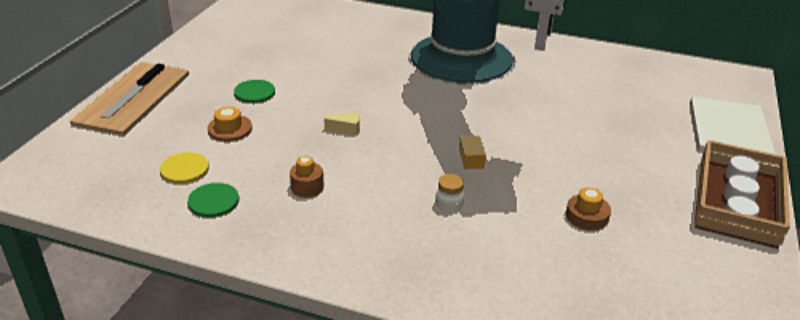

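The scene crop shows all three cheeses label up on their stands: large at (228,120), small at (305,172), medium at (590,200). The wedge, block and jar haven't moved. In the top view the arm hides the medium cheese, which explains its false 6.6 mm offset. Handing in.

```bash
python3 -c "
from rig import robot
print(robot.sign_off())"
```

```text
the job is handed in; nothing more can be done
None
```

I handed the job in with all three cheeses label up on their matching stands, each centred to about 2 mm by my camera checks, and the wedge, block and jar not moved; the hand-in returned no verdict.

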